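Refit the tee handle and open the platform's water valve

ROBOT

A 6-joint arm with a two-finger parallel gripper is mounted at the origin on the work surface. World frame = base frame: x ahead of the robot, y to its left, z up, the work surface at z = 0. Lengths are in m, angles in rad, forces in N, time in s.
With the tool pointing down it reaches from about 0.325 to 0.9 m from the base axis. Payload 6.1 kg.
Tool frame: the origin (TCP) lies at the very end of the fingers, on their centre line; the grasp point (between the pads) lies 19 mm behind it; z points along the fingers, y is the line along which they close (so a half turn about z gives the same grasp; the last joint's range is limited). The gripper opens to 85 mm and grips with 20 to 120 N. Pads are 22 mm wide; open, the fingers measure 114 mm over their backs; the gripper's body (76 mm by 85 mm) begins 54 mm behind the grasp point. The pads swing forward as they close: fully open they stand 13 mm farther back than shut.
Start: joints at [1.186, 0.22, 1.526, -0, 1.395, -0.126], TCP at [0.16, 0.604, 0.231] pointing down, gripper open.
Joint ranges: [-2.98, 2.98], [-0.91, 2.08], [0.09, 2.57], [-1.24, 4.39], [0.2, 2.65], [-2.68, 2.68]. Speed limits (rad/s): [2.57, 2.57, 3.01, 3.14, 3.14, 3.14].

INTERFACE

Orientations are given as a unit quaternion [x, y, z, w].
In Python, from workcell import ctrl gives the robot as it stands. Calls block until the motion is done:
- ctrl.move_ptp(position, orientation): joint-space move of the TCP to a pose.
- ctrl.line_to(position, frame=None, rate=0.15, stop_force=None): straight line of the TCP; frame=None keeps the orientation; rate is the mean speed in m/s. With stop_force (N) it stops when the force on the tool has changed by that much, and returns True; else False.
- ctrl.movej(angles): joint-space move.
- ctrl.open_gripper() and ctrl.close(): open the fingers fully, or close them until they stop; the grip force is fixed at half the most.
- ctrl.wait(seconds).
- ctrl.ik(position, orientation): joint angles nearest the present ones, or None.
- ctrl.get_state(): the state.
- ctrl.capture(name): name is "side" or "top"; returns the picture (480x640x3 uint8, red, green, blue); there is no depth.
- ctrl.camera_model(name): a dict with "intrinsics" (3x3 intrinsics, pixels), "origin" and "orientation" of the camera in the world. Camera axes: x right, y down, z forward; pixel columns grow to the right and rows downward; lengths in m; the calibration is good to about 2 mm. A picture is of the moment at which its call begins. camera_model takes no time and is no camera call.
A pose or a line that the arm cannot do raises ctrl.PlanningError and nothing moves.
- ctrl.job_done(): hands the job in; it is judged then, once.
The state is a dict: "clock": time; "joint_pos": joint angles; "qd": joint speeds; "tau": joint torques, N m; "tool_pos": TCP position; "ee_rot": TCP orientation; "ft_force": force on the tool from outside, world axes, zero at the start; "torque": the same for the moment, N m; "width": finger opening in m; "gripper_force": force on a finger pad.
Only numpy, scipy, OpenCV 4.12 (cv2) and the standard library are available. Lean on these libraries where they do the work, as an engineer would, in place of code of your own. Each camera call takes 0.05 s, during which the arm holds its last target. There are 200 camera calls.

TASK

The water to the washing-up tap is shut off and the loose tee handle of its ball valve is lying on the platform. Put the handle over the valve's square stem with its bar square across the pipe, as a shut valve should read, and let it go down fully home; then push the bar round a quarter turn anticlockwise (seen from above) until it stops, so that it lies along the pipe and the valve is fully open. Leave the handle on the stem and do not shift or knock over the other things on the platform.

Things in the scene. Friction and masses are not known exactly. Their poses are not given: they have to be found in the camera images.
- handle_center (a point): Centre of the loose cast-iron tee handle (0.4 kg), on its bore's axis, 17 mm above the underside. Hub 36 x 36 mm, 34 mm tall; 17.6 mm square bore through it along z, sides parallel to x and y. Bar along x, 156 mm long in all, 16 mm wide (25 at the hub), from 12 to 26 mm above the underside. z up as it lies and as it is fitted; a half turn changes nothing. Grip the hub's +y and -y faces.
- stem_seat (a point): On the valve stem's axis, level with the flat top of the gland nut where the hub rests, 181 mm above the platform; home, the handle's centre is 17 mm above it. Fixed to the pipe: y level along the pipe to the tap, x across it, z up. The square stem rises 31 mm: 24 mm straight, 16 x 16 mm, then a 7 mm tapered nose, 9 mm square at the tip. Shut, its sides lie along x and y.
- valve_stem (a joint): Turn of the stem in rad: 0 shut, as it starts; anticlockwise seen from above to a stop at 1.57, fully open; it stays where it is left and takes about 0.3 N m to turn. The bore is loose on the stem: the handle leads it by up to about 6 degrees (0.11 rad).
- water_pipe: Fixed galvanised pipe, 42 mm thick, 125 mm up (centre line), with the brass ball valve; place and angle vary. Origin on the platform below the stem, axes as stem_seat. At y = -135 mm it turns down to a floor flange; at +85 mm a leg, at +158 mm the bib tap (cross bar's top 178 mm up), spout at +208 mm. Valve body's top 159 mm up.
- enamel_bowl: White enamel bowl, 170 mm across, 55 mm tall, standing below the tap; origin at the centre of its underside. Leave alone.
- steel_cup: Stainless cup, 74 mm across, 85 mm tall; origin at the centre of its underside. Leave alone.
- orange_jar: Orange plastic jar, 84 mm across, 130 mm tall; origin at the centre of its underside. Leave alone.
- pestle: Short wooden pestle, 240 mm long, 50 mm thick, lying along its x axis; origin below its middle, on the platform. Leave alone.
- scrub_brush: Wooden scrubbing brush, 170 x 55 mm, 40 mm tall, lying on its bristles; origin below its middle, on the platform. Leave alone.
- spanner: Steel spanner lying along its x axis, handle to -x. Leave alone.
Mind the look-alikes: they are no part of the job. Of the things that look like the part that bears handle_center, the middle-sized one is meant.

How it is judged:
On the way, in this order (a step that is already met when the one before it is completed fails the run):
1. the handle is fully home on the square stem with its bar across the pipe, the valve still shut (horizontal distance between handle_center and stem_seat below 0.004 m and z of handle_center in the frame of stem_seat below 0.0205 m and angle between handle_center's own z axis and vertical below 0.1 rad and angle between the x axis of handle_center and the x axis of stem_seat, either way round below 0.3 rad and value of joint valve_stem below 0.2 rad), for 0.2 s.
2. the valve is turned fully open with the handle home on the stem (value of joint valve_stem above 1.37 rad and z of handle_center in the frame of stem_seat below 0.0215 m), for 0.2 s.
At the end, for the whole second after the job is handed in: The valve's stem is turned to 1.37 rad or more (its stop is 1.57); the handle sits on it within 4 mm of the axis, within 3.5 mm of fully home, level within 0.1 rad, its bar along the pipe within 0.3 rad; the stem is at rest (value of joint valve_stem above 1.37 rad and horizontal distance between handle_center and stem_seat below 0.004 m and z of handle_center in the frame of stem_seat below 0.0205 m and angle between handle_center's own z axis and vertical below 0.1 rad and angle between the x axis of handle_center and the y axis of stem_seat, either way round below 0.3 rad and velocity of joint valve_stem below 0.05 rad/s); the robot touches nothing.
It fails at once if a bystander (bowl, cup, jar, pestle, brush or spanner) is shifted by more than 30 mm or knocked over (distance of any of enamel_bowl, steel_cup, orange_jar, pestle, scrub_brush, spanner from where it was at the start of the episode above 0.03 m).
It also fails if it takes over 64 s, if anything falls off the work surface, if the arm or the gripper's body presses on something with over 40 N, if the wrist force passes 120 N, or if a joint passes its speed limit or range.

## Working session

There is one attempt and no reset: what is moved stays moved. The work goes in short steps, each a Python script; the robot and the scene stay as the last script left them, time stands still between calls to the robot, and variables do not carry over. Pictures are saved under pics/ and viewed, at most 10 in all, crops included, and the job is handed in when it is done.

```bash
mkdir -p pics
python3 - <<'E'
from workcell import ctrl
import cv2,numpy as np
for n in("side","top"):
    cv2.imwrite(f"pics/{n}0.png",ctrl.capture(n)[:,:,::-1]); m=ctrl.camera_model(n); print(n,m)
E
```

```text
side {'intrinsics': array([[456.83683193,   0.        , 322.41816098],
       [  0.        , 456.83683193, 234.64174595],
       [  0.        ,   0.        ,   1.        ]]), 'origin': array([-0.04241266, -0.59944048,  0.86972223]), 'orientation': array([ 0.84853491, -0.35323986,  0.15683011, -0.36140617])}
top {'intrinsics': array([[580.890275  ,   0.        , 315.69939625],
       [  0.        , 580.890275  , 243.42888452],
       [  0.        ,   0.        ,   1.        ]]), 'origin': array([ 0.33630527, -0.02492399,  1.40179167]), 'orientation': array([-0.69825429,  0.71262648, -0.05079801,  0.044989  ])}
```

View pics/top0.png

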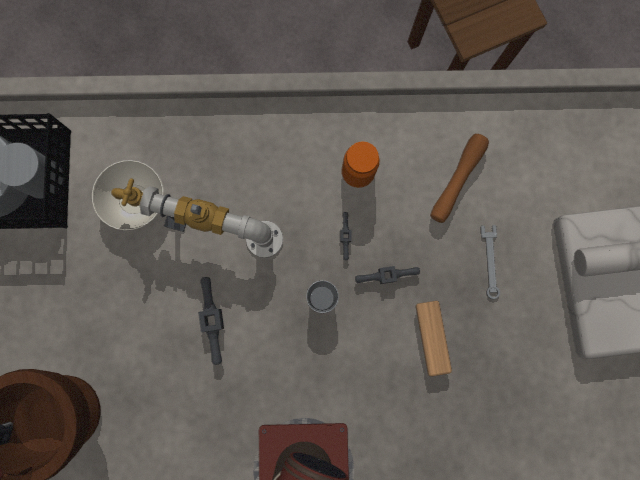

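View pics/side0.png

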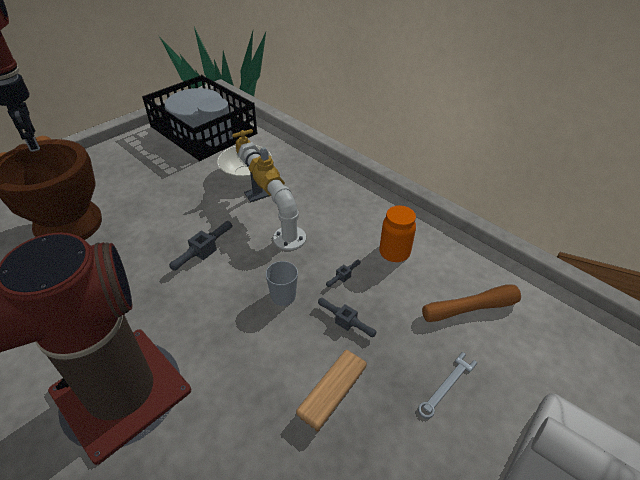

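The top view shows three tee handles: large at (211,320), middle at (388,275) and small at (346,236). The valve stem is near (198,211), with the pipe running from the flange at (264,240) to the tap at (127,193). I'll enlarge the middle handle and the valve.

Run:
```python
import cv2,numpy as np
t=cv2.imread("pics/top0.png");s=cv2.imread("pics/side0.png")
r=lambda i,x,y:cv2.resize(i[y:y+60,x:x+80],(400,300),interpolation=cv2.INTER_CUBIC)
# top-left: top handle; top-right: top valve; bottom: same in side
o=np.vstack([np.hstack([r(t,348,245),r(t,160,180)]),np.hstack([r(s,308,288),r(s,225,140)])])
cv2.imwrite("pics/crop1.png",np.clip(o*1.6,0,255).astype(np.uint8))
```

```text
(no output)
```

View pics/crop1.png

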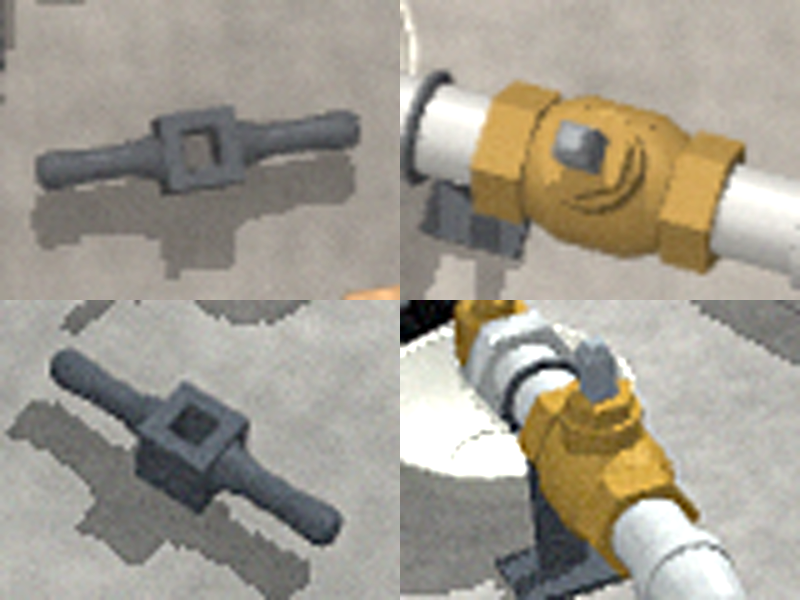

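The crop's top row is the top camera. The hub's top face has corners at about (162,118), (232,106), (242,180) and (170,192), and the stem tip is at about (585,133). In the side view the hub top is at about (193,425) and the tip at about (596,347).

```bash
cat > h.py <<'E'
import numpy as np,cv2
from scipy.spatial.transform import Rotation as R
from workcell import ctrl
def ray(n,uv):
    m=ctrl.camera_model(n); d=np.linalg.inv(m["intrinsics"])@[uv[0],uv[1],1]
    return np.array(m["origin"]),R.from_quat(m["orientation"]).as_matrix()@d
def atz(n,uv,z):
    o,d=ray(n,uv); return o+d*(z-o[2])/d[2]
def tri(a,b):
    (o,d),(p,e)=ray("top",a),ray("side",b)
    s=np.linalg.lstsq(np.c_[d,-e],p-o,rcond=None)[0]; x,y=o+d*s[0],p+e*s[1]
    return (x+y)/2,np.linalg.norm(x-y)
def proj(n,P):
    m=ctrl.camera_model(n); q=m["intrinsics"]@(R.from_quat(m["orientation"]).as_matrix().T@(np.array(P)-m["origin"])); return q[:2]/q[2]
def down(a): # tool down, tool y axis at world angle a
    y=np.array([np.cos(a),np.sin(a),0]);z=np.array([0,0,-1.]);return R.from_matrix(np.c_[np.cross(y,z),y,z]).as_quat()
def crop(u,v,x0,y0): return [(u+.5)/5-.5+x0,(v+.5)/5-.5+y0]
E
python3 - <<'E'
from h import *
np.set_printoptions(precision=4,suppress=True)
C=crop
hc=C(201.5,149,348,245); print("hub",atz("top",hc,.034),atz("side",C(193,125,308,288),.034),tri(hc,C(193,125,308,288)))
a,b=[atz("top",C(*p,348,245),.019) for p in((42,171),(356,130))]; print("bar",a,b,np.linalg.norm(a-b),np.degrees(np.arctan2(*(b-a)[1::-1])),(a+b)/2)
tp=C(583-400,133,160,180);sp=C(596-400,47,225,140)
print("tip",atz("top",tp,.212),atz("side",sp,.212),tri(tp,sp))
s=atz("top",tp,.212);f=atz("top",(264.5,240),.005);t=atz("top",(127,193),.178)
print("flange",f,np.linalg.norm((f-s)[:2]),np.degrees(np.arctan2(*(s-f)[1::-1])),"tap",t,np.linalg.norm((t-s)[:2]),np.degrees(np.arctan2(*(t-s)[1::-1])),np.degrees(np.arctan2(*(t-f)[1::-1])))
E
```

```text
hub [ 0.4456 -0.2071  0.034 ] [ 0.4461 -0.2066  0.034 ] (array([ 0.4456, -0.207 ,  0.0349]), np.float64(0.0001559403892586996))
bar [ 0.4378 -0.1326  0.019 ] [ 0.4544 -0.2833  0.019 ] 0.15165121165006865 -83.73146379781139 [ 0.4461 -0.2079  0.019 ]
tip [0.5817 0.2108 0.212 ] [0.5767 0.2129 0.212 ] (array([0.5797, 0.2124, 0.2113]), np.float64(0.005264992264638933))
flange [0.5376 0.0857 0.005 ] 0.1326458467965811 70.58362086863251 tap [0.6204 0.366  0.178 ] 0.16003493732788063 75.98273767275526 73.53598961820757
```

The hub is measured consistently by both cameras, and the 152 mm bar reading fits. I'll check reach and wrist range, and enlarge the stem.

Run:
```python
from h import *
np.set_printoptions(precision=2,suppress=True)
for n,p,a in (("start",(.16,.604,.35),None),("grasp",(.4456,-.207,.006),6.3),("gup",(.4456,-.207,.35),6.3),("place",(.58,.212,.187),74),("pup",(.58,.212,.30),74),("turn",(.58,.212,.187),169)):
    for k in((0,180) if a is not None else (0,)):
        q=ctrl.ik(p,down(np.radians(a+k)) if a is not None else ctrl.get_state()["ee_rot"]); print(n,k,q)
t=cv2.imread("pics/top0.png");s=cv2.imread("pics/side0.png")
r=lambda i,x,y:cv2.resize(i[y:y+30,x:x+20],(400,600),interpolation=cv2.INTER_CUBIC)
cv2.imwrite("pics/crop2.png",np.clip(np.hstack([r(t,187,196),r(s,254,142)])*1.7,0,255).astype(np.uint8))
```

```text
start 0 [ 1.19  0.17  1.36  0.    1.61 -0.13]
grasp 0 [-0.6   0.2   2.02 -0.    0.92 -0.71]
grasp 180 [-0.6   0.2   2.02 -0.    0.92  2.44]
gup 0 [-0.6  -0.16  1.69 -0.    1.6  -0.71]
gup 180 [-0.6  -0.16  1.69 -0.    1.6   2.44]
place 0 [ 0.22  0.24  1.59 -0.    1.31 -1.07]
place 180 [ 0.22  0.24  1.59 -0.    1.31  2.07]
pup 0 [ 0.22  0.17  1.46 -0.    1.51 -1.07]
pup 180 [ 0.22  0.17  1.46 -0.    1.51  2.07]
turn 0 None
turn 180 [ 0.22  0.24  1.59 -0.    1.31  0.41]
```

View pics/crop2.png

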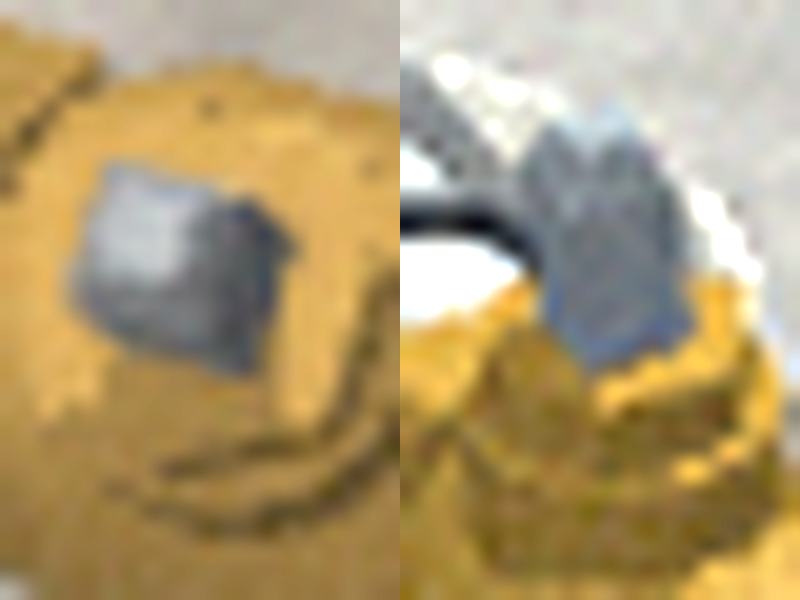

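The enlarged crop shows the stem's silhouette. In the top view (left half) its corners are at about (108,165), (80,300), (250,372) and (290,245), with the centre at (182,270) at mid-height. In the side view the base's left and right corners are at (545,290) and (690,325).

I'll do the stem estimate and pick up the handle in the same step.

Run:
```python
from h import *
np.set_printoptions(precision=4,suppress=True)
D=lambda u,v,x,y:[(u+.5)/20-.5+x,(v+.5)/20-.5+y]
print(atz("top",D(182,270,187,196),.193),atz("side",D(217,308,254,142),.181),atz("side",D(202,195,254,142),.205),atz("side",D(200,115,254,142),.212))
s=ctrl.get_state()
ctrl.line_to([.16,.604,.35])
g=down(np.radians(186.3))
ctrl.move_ptp([.4456,-.207,.30],g); ctrl.line_to([.4456,-.207,.06],rate=.2)
print(ctrl.line_to([.4456,-.207,.006],rate=.06,stop_force=8)); ctrl.close()
s=ctrl.get_state();print(s["width"],s["gripper_force"],s["tool_pos"])
ctrl.line_to([.4456,-.207,.35],rate=.2)
P=np.array([.5795,.2115,.30]); ctrl.move_ptp(P,down(np.radians(254)))
s=ctrl.get_state();print(s["width"],s["tool_pos"],s["clock"],s["ft_force"])
t,q=[ctrl.capture(n)[:,:,::-1] for n in("top","side")]
r=lambda i,x,y:cv2.resize(i[y:y+120,x:x+80],(400,600),interpolation=cv2.INTER_CUBIC)
cv2.imwrite("pics/crop3.png",np.clip(np.hstack([r(t,155,145),r(q,220,80)])*1.6,0,255).astype(np.uint8))
```

```text
[0.5795 0.2157 0.193 ] [0.5824 0.221  0.181 ] [0.5761 0.2136 0.205 ] [0.5814 0.2196 0.212 ]
False
0.035211281249402614 61.02973697707057 [ 0.4461 -0.2073  0.0065]
0.035151819208102446 [0.5799 0.2103 0.3003] 10.475 [ 0.5998  0.2942 -4.6423]
```

View pics/crop3.png

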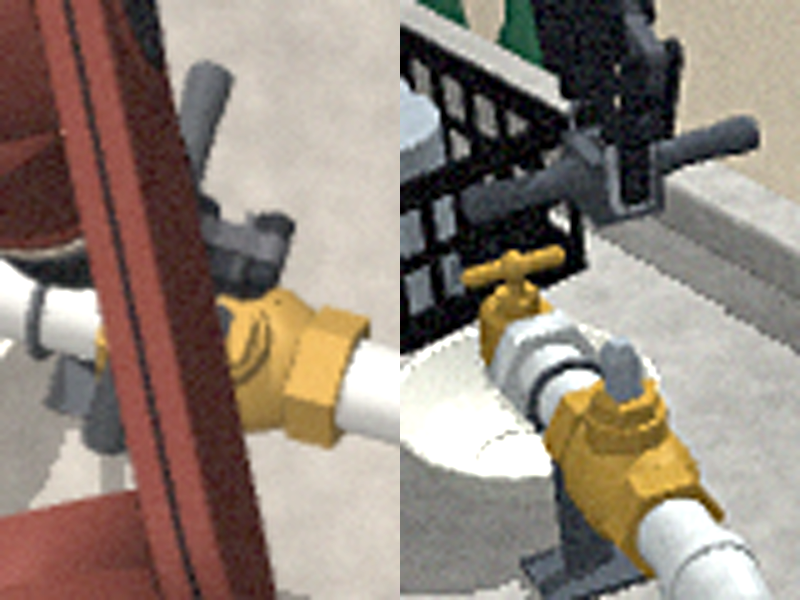

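The side crop shows the handle held level at about (625,170), with the bar ends at (478,203) and (745,135). The stem is clear below at (620,365), while in the top view the forearm hides it. I'll fit a stem silhouette model in both original pictures to get a precise position.

```bash
cat > fit.py <<'E'
from h import *
from scipy.optimize import minimize
np.set_printoptions(precision=4,suppress=True)
K=16
def model(n,x,y,yaw,x0,y0,w,h):
    V=np.array([(a*i,a*j,z) for a,z in((.0045,.212),(.008,.205),(.008,.181)) for i in(-1,1) for j in(-1,1)])
    V=V@R.from_euler('z',yaw).as_matrix().T+[x,y,0]
    p=np.array([proj(n,v) for v in V]); p=(p-[x0,y0]+.5)*K-.5
    m=np.zeros((h*K,w*K),np.uint8); cv2.fillConvexPoly(m,cv2.convexHull(np.round(p).astype(np.int32)),1)
    return m.reshape(h,K,w,K).mean((1,3))
M={}
for n,(x0,y0,w,h) in dict(top=(187,200,18,18),side=(257,142,15,20)).items():
    im=cv2.imread(f"pics/{n}0.png")[y0:y0+h,x0:x0+w].astype(float)
    # soft mask: bluish-grey and dark (not brass, not bright bowl/pipe)
    sat=im[:,:,0]-im[:,:,2]; m=((sat>-12)&(im.max(2)<140)).astype(np.uint8)
    k,l,st,_=cv2.connectedComponentsWithStats(m,connectivity=4); c=1+np.argmax(st[1:,4]); M[n]=((l==c)*1.,(x0,y0,w,h))
    print(n);print("\n".join("".join(".#"[int(v)] for v in r) for r in M[n][0]))
yaw=np.radians(73.5-90)
def cost(p,ns): return sum(((model(n,p[0],p[1],yaw,*b)-m)**2).sum() for n,(m,b) in M.items() if n in ns)
for ns in(("top",),("side",),("top","side")):
    r=minimize(cost,[.579,.214],args=(ns,),method="Nelder-Mead",options=dict(initial_simplex=[[.579,.214],[.585,.214],[.579,.22]])); print(ns,r.x,r.fun)
E
python3 fit.py
```

```text
top
..................
..................
..................
..................
......#...........
.....######.......
.....########.....
....##########....
....##########....
....##########....
....##########....
.....#########....
.....########.....
........#####.....
...........#......
..................
..................
..................
side
###############
###############
###############
..#############
#....##########
##.#..#########
#..######.#####
##.############
###############
###########..##
############.##
############..#
.###########..#
...########....
....#######....
....#######....
.....#######...
.....####......
...............
...............
('top',) [0.5796 0.2158] 7.2973480224609375
('side',) [0.5811 0.2197] 119.758056640625
('top', 'side') [0.5795 0.2166] 135.18133544921875
```

The top fit gives the stem at (0.5796, 0.2158). That agrees with the flange (135 mm) and tap (158 mm) distances, and roughly with the side readings. Next I'll lower the handle with a force stop.

Run:
```python
from h import *
np.set_printoptions(precision=4,suppress=True)
o=down(np.radians(253.5)); P=np.array([.5796,.2158])
ctrl.line_to([*P,.25],o,rate=.1); ctrl.wait(.3)
e=P-np.array(ctrl.get_state()["tool_pos"])[:2]; c=P+e; print("err",e)
ctrl.line_to([*c,.228],o,rate=.1)
q=ctrl.capture("side")[:,:,::-1]
cv2.imwrite("pics/crop4.png",np.clip(cv2.resize(q[110:180,225:305],(800,600))*1.6,0,255).astype(np.uint8))
hit=ctrl.line_to([*c,.1875],o,rate=.03,stop_force=12)
s=ctrl.get_state();print(hit,s["tool_pos"],s["ft_force"],s["torque"],s["clock"],s["width"])
```

```text
err [-0.0004 -0.0001]
False [0.5789 0.2158 0.1875] [-4.1709 -0.2673 -2.9188] [ 0.1209  0.7002 -0.0078] 13.4417 0.03491118779338451
```

View pics/crop4.png

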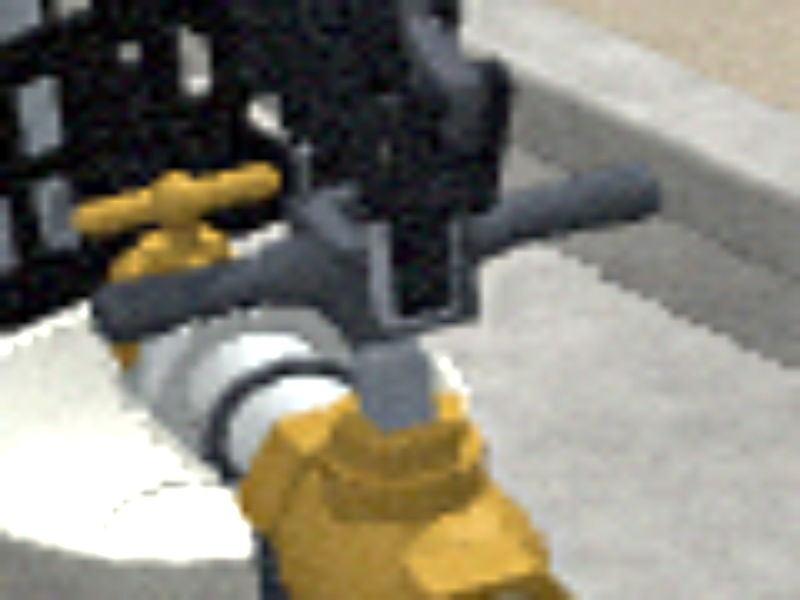

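The handle went down the full travel without stopping, and the picture shows the hub squarely over the stem. I'll release it to settle, regrip, and turn in steps while watching forces.

Run:
```python
from h import *
np.set_printoptions(precision=4,suppress=True)
def show(n):
    s=ctrl.get_state();print(n,np.array(s["tool_pos"]),np.array(s["ft_force"]),np.array(s["torque"]),s["width"],round(s["clock"],2)); return s
P=[.5784,.2158]; o=down(np.radians(253.5))
print(ctrl.line_to([*P,.1865],o,rate=.02,stop_force=15)); show("press")
ctrl.open_gripper(); ctrl.wait(.5); show("open")
q=ctrl.capture("side")[:,:,::-1]
cv2.imwrite("pics/crop5.png",np.clip(cv2.resize(q[110:180,225:305],(800,600))*1.6,0,255).astype(np.uint8))
```

```text
False
press [0.5789 0.2158 0.1875] [-4.1347  0.2801  2.4166] [-0.1327  0.7388 -0.0264] 0.03477952827666232 13.69
open [0.5784 0.2158 0.1865] [-0.4404 -0.4246 -0.5987] [ 0.0131 -0.0037  0.0427] 0.08573510435528059 14.74
```

View pics/crop5.png

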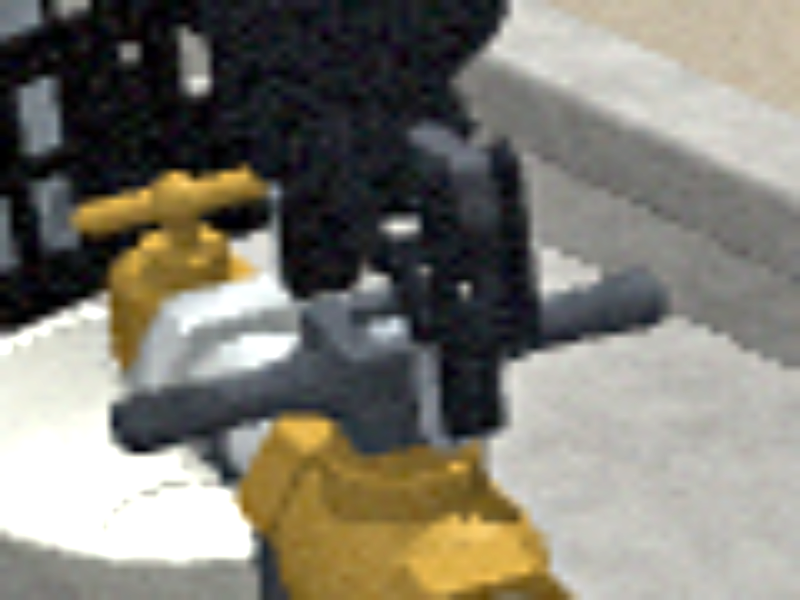

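The picture shows the hub sitting flat on the gland nut with its bar across the pipe. Now I'll regrip and turn.

Run:
```python
from h import *
np.set_printoptions(precision=4,suppress=True)
def show(n):
    s=ctrl.get_state();print(n,np.array(s["tool_pos"]),np.array(s["ft_force"]),np.array(s["torque"]),s["width"],round(s["clock"],2)); return s
P=[.5784,.2158,.1875]
ctrl.line_to(P,rate=.02); ctrl.close(); ctrl.wait(.3); show("closed")
for a in (15,30,45,60,75,90,96):
    ctrl.move_ptp(P,down(np.radians(253.5+a))); s=show(a)
    if np.linalg.norm(s["ft_force"])>40 or abs(s["torque"][2])>4: print("stop");break
q=ctrl.capture("side")[:,:,::-1]
cv2.imwrite("pics/crop6.png",np.clip(cv2.resize(q[110:180,225:305],(800,600))*1.6,0,255).astype(np.uint8))
```

```text
closed [0.5784 0.2159 0.1877] [-1.51    0.4215  3.2167] [ 0.1376  0.2108 -0.0238] 0.03479214596594273 15.86
15 [0.5778 0.2158 0.1877] [-5.4885  0.4633  4.9339] [0.0594 0.7694 0.0304] 0.03515304269245083 16.22
30 [0.5778 0.2156 0.1877] [-5.919  -0.3725  5.3903] [-0.0405  0.8003  0.0039] 0.03513477081471536 16.57
45 [0.5779 0.2154 0.1877] [-5.0557 -1.0222  5.4273] [-0.1179  0.7409  0.0183] 0.035137970721447045 16.93
60 [0.578  0.2152 0.1877] [-5.0192 -1.6969  5.3971] [-0.2235  0.6925  0.0883] 0.03500315604593456 17.29
75 [0.5782 0.2151 0.1877] [-2.4749 -3.0202  5.6308] [-0.3657  0.6568  0.0253] 0.035001516568084735 17.65
90 [0.5784 0.2151 0.1877] [-3.6954 -3.4755  5.2907] [-0.4644  0.6042 -0.0023] 0.03478300537865348 18.01
96 [0.5784 0.2151 0.1877] [-3.1501 -3.1248  5.9659] [-0.4538  0.5542  0.0255] 0.03522926155332344 18.26
```

View pics/crop6.png

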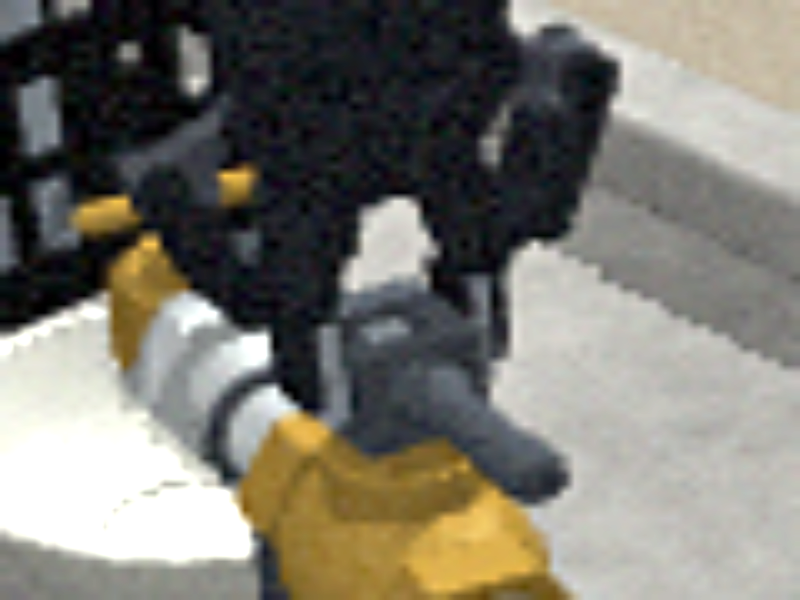

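The bar now lies along the pipe, with its near end at (545,475) running toward the flange. I'll nudge it on until the stop is felt, then release, retreat and check.

Run:
```python
from h import *
np.set_printoptions(precision=4,suppress=True)
def show(n):
    s=ctrl.get_state();y=R.from_quat(s["ee_rot"]).as_matrix()[:,1];print(n,np.array(s["tool_pos"]),np.degrees(np.arctan2(y[1],y[0]))%360-253.5,np.array(s["ft_force"]),np.array(s["torque"]),round(s["clock"],2)); return s
P=[.5784,.2155,.1875]
for a in (98,100,102):
    ctrl.move_ptp(P,down(np.radians(253.5+a))); ctrl.wait(.2); s=show(a)
    if abs(s["torque"][2])>1: print("stop");break
ctrl.wait(.3); ctrl.open_gripper(); ctrl.wait(.3); show("open")
ctrl.line_to([*P[:2],.32],rate=.12); ctrl.move_ptp([.45,-.05,.35],down(np.radians(253.5+98))); ctrl.wait(.2); show("clear")
t,q=[ctrl.capture(n)[:,:,::-1] for n in("top","side")]
r=lambda i,x,y:cv2.resize(i[y:y+90,x:x+60],(400,600),interpolation=cv2.INTER_CUBIC)
cv2.imwrite("pics/crop7.png",np.clip(np.hstack([r(t,170,165),r(q,235,110)])*1.6,0,255).astype(np.uint8))
```

```text
98 [0.5785 0.215  0.1877] 97.58384584633637 [-3.6489 -2.4027  5.22  ] [-0.4359  0.523  -0.1138] 18.76
100 [0.5785 0.2151 0.1877] 99.54052718001469 [-3.0298 -3.0229  5.6068] [-0.4156  0.5844 -0.5701] 19.21
102 [0.5785 0.215  0.1877] 101.47222098491835 [-3.5792 -2.7815  5.8815] [-0.3985  0.5595 -1.1295] 19.66
stop
open [0.5784 0.2155 0.1875] 101.99417375140087 [0.5388 0.2995 0.0609] [-0.002   0.0585  0.0547] 20.81
clear [ 0.4504 -0.0492  0.3497] 98.09147474689831 [-0.8317  0.1043  0.2143] [ 0.0012  0.0178 -0.0153] 23.4
```

View pics/crop7.png

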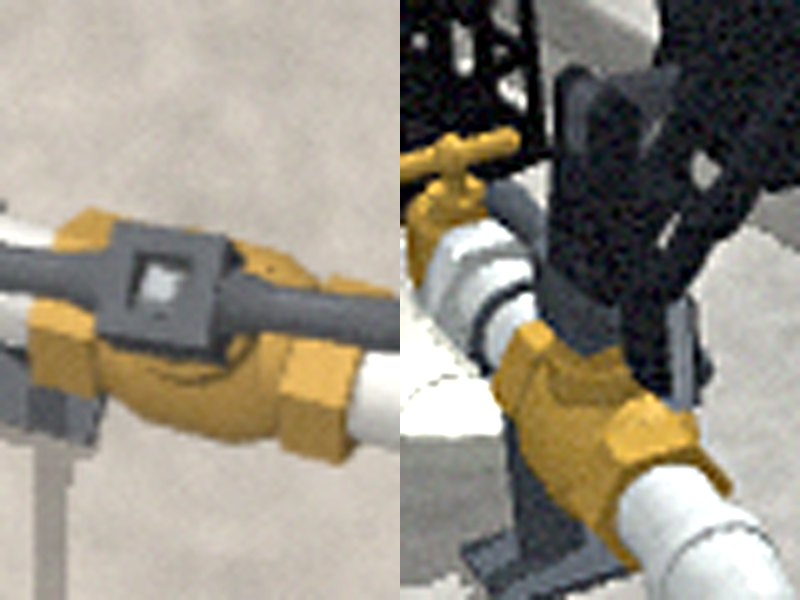

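The stop torque built up from about 97°, which is the 90° turn plus the lead. The top view shows the handle on the stem at about (160,285) with its bar along the pipe, and the gripper is clear of everything.

```bash
python3 -c "
from workcell import ctrl
print(ctrl.job_done())"
```

```text
the job is handed in; nothing more can be done
None
```

The job is handed in: the tee handle is on the stem, turned anticlockwise until the stop was felt, with its bar along the pipe and the gripper clear; handing in returned no verdict.

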